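# Shut the refilled pill organiser with one stroke

## Robot

A 7-joint arm with a two-finger parallel gripper is mounted at the origin on the work surface; the furniture and walls round the work are solid. World frame = base frame: x ahead of the robot, y to its left, z up, the work surface at z = 0. Lengths are in m, angles in rad, forces in N, time in s.
With the tool pointing down it reaches from about 0.425 to 0.925 m from the base axis. Payload 6.8 kg.
Tool frame: the origin (TCP) lies at the very end of the fingers, on their centre line; the grasp point (between the pads) lies 19 mm behind it; z points along the fingers, y is the line along which they close (so a half turn about z gives the same grasp; the last joint's range is limited). The gripper opens to 85 mm and grips with 20 to 120 N. Pads are 22 mm wide; open, the fingers measure 114 mm over their backs; the gripper's body (76 mm by 85 mm) begins 54 mm behind the grasp point. The pads swing forward as they close: fully open they stand 13 mm farther back than shut.
Start: joints at [1.009, 0.477, 0.022, 1.555, -0.011, 1.109, -0.083], TCP at [0.296, -0.607, 0.231] pointing down, gripper open.
Joint ranges: [-2.96, 2.96], [-0.34, 2.1], [-1.41, 1.46], [0.24, 2.44], [-1.37, 4.51], [0.17, 1.92], [-2.96, 2.96]. Speed limits (rad/s): [2.39, 2.39, 3.14, 3.14, 3.14, 3.14, 3.14].

## Interface

Orientations are given as a rotation vector (axis times angle).
In Python, from bench import get_obs, viewer, r gives the robot as it stands. The module is installed in compiled form; this text tells all that it offers.
- The arm moves only by the tool play_rows, never from a script. Its argument "commands" is a list that holds one entry, the list of rows, each a list of 5 numbers: the gripper's target within -1 to 1 (shut at 1, half-way at 0, fully open at -1), then the shift along the tool's x, y, z scaled (see below), then the turn about the tool's z scaled (see below). A call has 1 to 12 rows; each row is the pose to reach, as a shift and turn from the pose commanded when the call began, along the tool's axes at that moment; what a row does not reach only later rows make up. The controller multiplies each number of a shift by 0.2 m and each number of a turn by pi/2 rad. A row lasts 1/12 s, in which the tool goes at most 41.7 mm and 7.16 degrees, less where a joint would pass 70% of its speed; a pose out of reach is approached as far as the arm can. A call with a number of a shift or a turn outside -1 to 1 is refused whole. A call with a gripper value outside its range is refused whole. The fingers move at their own pace and stop on an object; "grip_force" is the grip in N (left out, the last holds). Time passes only in rows, so rows that repeat a pose let the fingers close. It gives the time, the measured TCP pose, the force, the opening and the grip force at its end, in the units of the state.
- get_obs(): the state, without advancing time (a new reading comes with each control period).
- viewer.grab_frame(name): name is "side" or "top" or "wrist"; returns a dict with "pixels" (400x640x3 uint8, red, green, blue), "fovy" (degrees; the focal length in pixels is half the picture's height over the tangent of half this angle, whatever the lens; pixels are square), "cx", "cy" (the principal point, pixels), "world_to_cam" (4x4, takes a point from world to camera coordinates); the wrist camera has in their place "hand_eye" (4x4, takes a point from camera to tool coordinates, whose origin is the TCP and whose axes are the flange's). Camera axes: x right, y up, looking along -z (the intrinsics and any distortion apply to the point x, -y, -z); pixel columns grow to the right and rows downward; lengths in m; the calibration is good to about 2 mm. A picture is of the moment at which its call begins: read the wrist's pose just before it. There is no depth.
- r.hand_in(): hands the job in; it is judged then, once.
Trained networks look in a picture, given as the dict that the camera call returned (one of the last four; its "shot" number tells which), for a name from the list of things; names that differ only in an ending like _2 or _b are one class to them, and where a whole thing is asked for, a point or a joint stands for the part that bears it (a point fixed in the world has none). Each returns a list of dicts, best first, with "score" (0 to 1); they miss things now and then, are a little off and sometimes report something else, mostly with a low value. They report only what shows in the picture. A call takes as long as a camera call. They do not tell look-alikes from the thing itself.
- viewer.trace(picture, thing): "pixels" (400x640 bool, what is visible of it) and "rect" ([left, top, right, bottom] in pixels, round what is visible of it).
The state is a dict: "clock": time; "joints": joint angles; "qvel": joint speeds; "tau": joint torques, N m; "tcp_pos": TCP position; "orientation": TCP orientation; "contact_force": force on the tool from outside, world axes, zero at the start; "moment": the same for the moment, N m; "grip_width": finger opening in m; "gripper_force": force on a finger pad.
Only numpy, scipy, OpenCV 4.12 (cv2) and the standard library are available. Lean on these libraries where they do the work, as an engineer would, in place of code of your own. Each camera call takes 0.05 s, during which the arm holds its last target. There are 200 camera calls.

## Task

The weekly pill organiser has just been refilled and its seven lids stand open. Starting at the end whose outermost lid is hinged at that very end of the box, run a fingertip lightly along the row so that the lids fold down one after another in that order, and all seven end flat shut. Only touch it: do not lift, tip or shove the organiser or press hard on it, and leave the other things on the desk where they are.

Things in the scene. Friction and masses are not known exactly. Their poses are not given: they have to be found in the camera images.
- organiser: Loose off-white plastic pill organiser standing on the desk on rubber feet, about 0.6 kg; box 44 mm (its x) by 230 mm (its y), 26 mm high to the rim, 29 mm over the shut lids, 55 mm over upright lids. Seven compartments in a row along y, each with a pale translucent lid. Origin: centre of the underside; z up. A sideways push of some 6 N slides it.
- row_start (a point): Middle of the organiser's +y end (on the robot's left), at the height of the shut lids' tops, 29 mm above its underside. Lids are hinged on their +y edges and fold down toward -y: start here. Fingertips run level between 0.5 mm below and 1.8 mm above this height shut the lids; lower, they catch and shove the box.
- row_end (a point): Middle of the organiser's other end (-y), at the same height; lid 7's free edge is 5 mm inside it. Each lid has a small thumb tab near its free edge, 8 mm beyond the long side facing -x.
- lid_1 (a joint): Lid 1 of 7 (1 at the +y end). Radians: 0 flat shut, 1.57 upright, 1.75 the stop, leaning toward +y. Starts between 0.8 and 1.7. Stiff plate 43 x 28 x 2.5 mm, its top sloping 2 mm down to the hinge over 20 mm. Hinge along organiser x at z = 26, y = +110.5 mm; each next lid 32 mm less. Shut, it reaches 28.5 mm from there. The hinge rubs (3.5 mN m): it stays at any angle.
- lid_2 (a joint): Lid 2 of 7 (1 at the +y end). Radians: 0 flat shut, 1.57 upright, 1.75 the stop, leaning toward +y. Starts between 0.8 and 1.7. Otherwise as lid 1.
- lid_3 (a joint): Lid 3 of 7 (1 at the +y end). Radians: 0 flat shut, 1.57 upright, 1.75 the stop, leaning toward +y. Starts between 0.8 and 1.7. Otherwise as lid 1.
- lid_4 (a joint): Lid 4 of 7 (1 at the +y end). Radians: 0 flat shut, 1.57 upright, 1.75 the stop, leaning toward +y. Starts between 0.8 and 1.7. Otherwise as lid 1.
- lid_5 (a joint): Lid 5 of 7 (1 at the +y end). Radians: 0 flat shut, 1.57 upright, 1.75 the stop, leaning toward +y. Starts between 0.8 and 1.7. Otherwise as lid 1.
- lid_6 (a joint): Lid 6 of 7 (1 at the +y end). Radians: 0 flat shut, 1.57 upright, 1.75 the stop, leaning toward +y. Starts between 0.8 and 1.7. Otherwise as lid 1.
- lid_7 (a joint): Lid 7 of 7 (1 at the +y end). Radians: 0 flat shut, 1.57 upright, 1.75 the stop, leaning toward +y. Starts between 0.8 and 1.7. Otherwise as lid 1.
- tumbler: Drinking glass, 77 mm across, 84 mm tall, standing behind (+x of) the organiser, its axis about 120 mm from the row's middle line. Origin: centre of the underside. Leave alone.
- pill_bottle: Amber tablet bottle with a white cap, 42 mm across, 74 mm tall, standing behind (+x of) the organiser, its axis about 95 mm from the row's middle line. Origin: centre of the underside. Leave alone.
- pen: Black click pen, 133 mm long, 12 mm high, lying in front (-x) of the organiser, about 85 mm from the row's middle line and roughly parallel to it. Origin: its middle, at desk height. Leave alone.
- phone: Phone lying face up, 148 x 73 x 8 mm, at the right front. Origin: centre of the underside. Leave alone.
- mouse: White computer mouse, 107 x 58 x 33 mm, at the right rear. Origin: centre of the underside. Leave alone.
- glasses_case: Shut brown glasses case, 63 x 158 x 40 mm, left front. Origin: centre of the underside. Leave alone.
There are look-alikes about, which are no part of the job. There is more than one size of the organiser; the job needs the larger.

How it is judged:
On the way, in this order (a step that is already met when the one before it is completed fails the run):
1. the first lid has been folded down while the fourth and the last still stand open (value of joint lid_1 below 0.35 rad and value of joint each of lid_4, lid_7 above 0.5 rad), for 0.1 s.
2. the row is folded down as far as the fourth lid while the last still stands open (value of joint each of lid_1, lid_2, lid_3, lid_4 below 0.35 rad and value of joint lid_7 above 0.5 rad), for 0.1 s.
At the end, for the whole second after the job is handed in: all seven lids are shut to within 0.08 rad (about 2 mm at the free edge); the organiser stands at rest, level, within 25 mm of where it was (value of joint each of lid_1, lid_2, lid_3, lid_4, lid_5, lid_6, lid_7 below 0.08 rad and distance of organiser from where it was at the start of the episode below 0.025 m and angle between organiser's own z axis and vertical below 0.05 rad and linear speed of organiser below 0.01 m/s); the robot touches nothing.
It fails at once if the organiser is lifted or tipped (height (world z) of organiser above 0.008 m or angle between organiser's own z axis and vertical above 0.12 rad).
It fails at once if the organiser is shoved more than 25 mm along the desk (distance of organiser from where it was at the start of the episode above 0.025 m).
It fails at once if the organiser is pressed with more than 30 N (contact force between the fingers and organiser above 30 N).
It fails at once if another thing on the desk (glass, tablet bottle, pen, phone, mouse, glasses case) is moved more than 15 mm (distance of any of tumbler, pill_bottle, pen, phone, mouse, glasses_case from where it was at the start of the episode above 0.015 m).
It also fails if it takes over 45 s, if anything falls off the work surface, if the arm or the gripper's body presses on something with over 40 N, if the wrist force passes 120 N, or if a joint passes its speed limit or range.

## Working session

There is one attempt and no reset: what is moved stays moved. The work goes in short steps, Python scripts to look and compute and a tool call to move; the robot and the scene stay as the last step left them, time stands still between calls to the robot, and variables do not carry over. Pictures are saved under pics/ and viewed, at most 10 in all, crops included, and the job is handed in when it is done.

Besides the shell and the picture viewer there is one more tool, called after ">>>" as name(argument=value, ...), one argument or row to a line, values as JSON. play_rows: Moves the arm, as the interface text tells. Shifts and turns lie within -1 to 1; 1 stands for 0.2 m of shift or pi/2 rad of turn. Its arguments: {"type":"object","properties":{"commands":{"type":"array","items":{"type":"array","items":{"type":"array","items":{"type":"number","minimum":-1,"maximum":1}}}},"grip_force":{"type":"number"}},"required":["commands"]}

```bash
mkdir -p pics; cat > h.py <<'E'
import numpy as np,cv2
from bench import get_obs, viewer, r
def save(p,n): cv2.imwrite(f'pics/{n}.png',p['pixels'][:,:,::-1])
def cam(p,o=None):
    f=200/np.tan(np.radians(p['fovy'])/2)
    if 'world_to_cam' in p: T=np.linalg.inv(p['world_to_cam'])
    else:
        W=np.eye(4);W[:3,:3]=cv2.Rodrigues(np.array(o['orientation'],float))[0];W[:3,3]=o['tcp_pos'];T=W@np.array(p['hand_eye'])
    return f,T
def toz(p,uv,z,o=None):
    f,T=cam(p,o);uv=np.atleast_2d(uv).astype(float)
    d=np.c_[(uv[:,0]-p['cx'])/f,-(uv[:,1]-p['cy'])/f,-np.ones(len(uv))]@T[:3,:3].T
    c=T[:3,3];return c+d*((z-c[2])/d[:,2])[:,None]
def proj(p,X,o=None):
    f,T=cam(p,o);q=(np.atleast_2d(X)-T[:3,3])@T[:3,:3]
    return np.c_[p['cx']-f*q[:,0]/q[:,2],p['cy']+f*q[:,1]/q[:,2]]
E
python3 - <<'E'
from h import *
o=get_obs();print(o)
for n in('top','side'):
    p=viewer.grab_frame(n);save(p,n+'0');print(n,[k for k in p],p['fovy'],p['cx'],p['cy'],np.round(np.linalg.inv(p['world_to_cam']),3).tolist(),p.get('distortion'))
    for t in('organiser','tumbler','pill_bottle','glasses_case'):
        for d in viewer.trace(p,t)[:3]: 
            m=d['pixels'];c=np.argwhere(m).mean(0)[::-1];print(t,d['score'],d['rect'],c,toz(p,c,0.02).round(3))
E
```

```text
{'clock': 0.0, 'joints': array([ 1.00891572,  0.47777957,  0.02231724,  1.55646447, -0.01152005,
        1.10930473, -0.08310546]), 'qvel': array([-0.00071228, -0.00060285,  0.00092191, -0.00145294, -0.00081194,
       -0.00069825, -0.00013985]), 'tau': array([-7.50286254e-04, -5.96461880e+01,  1.60727162e+00, -2.81200951e+01,
        1.22983221e-02,  9.36351222e-03, -3.60451270e-05]), 'tcp_pos': array([ 0.29563756, -0.60614505,  0.23033355]), 'orientation': array([-3.05935635e+00, -7.06343596e-01,  8.09019079e-04]), 'contact_force': array([-0.1000952 , -0.05151826,  1.13098416]), 'moment': array([-0.02681804, -0.02471299,  0.01960479]), 'gripper_force': 0.0, 'grip_width': 0.08530393558396093}
top ['pixels', 'fovy', 'cx', 'cy', 'world_to_cam', 'shot'] 42.29720579562901 314.30515410574753 200.7035378484475 [[-0.013, 0.993, -0.114, 0.346], [-0.999, -0.009, 0.036, 0.094], [0.035, 0.115, 0.993, 1.402], [0.0, 0.0, 0.0, 1.0]] None
organiser 0.92 [248.4, 261.8, 304.8, 282.8] [274.12017804 273.15875371] [[0.314 0.153 0.02 ]]
organiser 0.65 [269.1, 177.7, 351.5, 221.1] [309.4576627  199.66130
[... 513 characters left out ...]
226184525395 [[0.827, 0.495, -0.267, 0.258], [-0.563, 0.732, -0.384, -0.331], [0.005, 0.467, 0.884, 0.876], [0.0, 0.0, 0.0, 1.0]] None
organiser 0.93 [279.6, 168.7, 363.3, 228.5] [319.52517162 198.32265446] [[0.513 0.053 0.02 ]]
organiser 0.82 [220.9, 184.6, 251.5, 236.0] [237.46634615 209.63942308] [[0.314 0.146 0.02 ]]
organiser 0.59 [319.4, 193.4, 330.3, 204.1] [322.74647887 196.95774648] [[0.522 0.051 0.02 ]]
tumbler 0.7 [332.1, 143.4, 361.5, 182.4] [346.87289089 161.94150731] [[0.643 0.107 0.02 ]]
pill_bottle 0.69 [308.7, 139.3, 323.9, 165.2] [314.71551724 152.41666667] [[0.585 0.185 0.02 ]]
glasses_case 0.82 [185.1, 131.9, 232.4, 182.3] [208.04770017 157.8483816 ] [[0.323 0.34  0.02 ]]
```

```bash
python3 - <<'E'
import cv2
a=cv2.imread('pics/top0.png')[120:300,150:420];b=cv2.imread('pics/side0.png')[120:250,170:400]
cv2.imwrite('pics/c1.png',cv2.resize(a,None,fx=2.9,fy=2.9,interpolation=2))
cv2.imwrite('pics/c2.png',cv2.resize(b,None,fx=3.4,fy=3.4,interpolation=2))
E
```

```text
(no output)
```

View pics/c1.png

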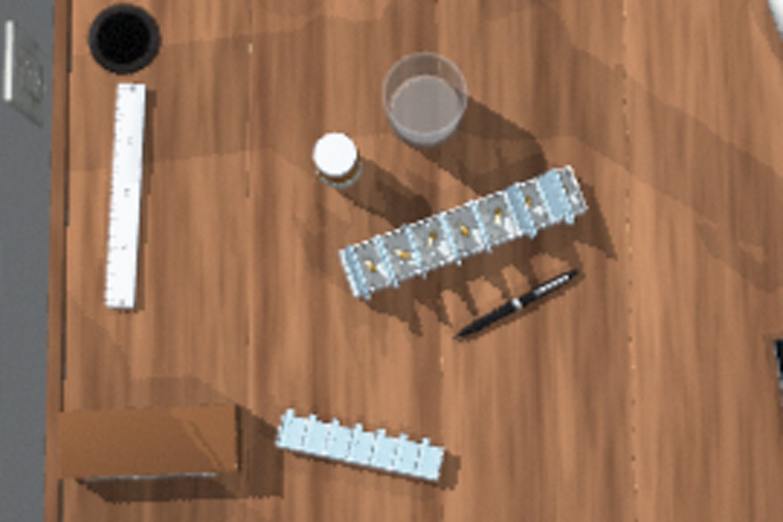

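View pics/c2.png

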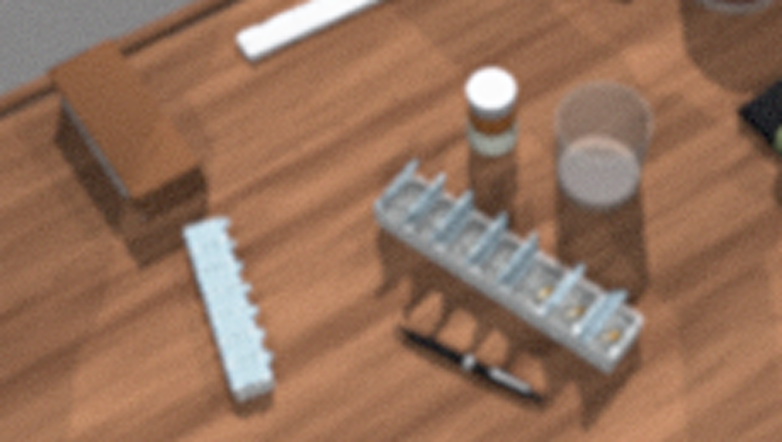

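```bash
cat >> h.py <<'E'
def Rt(o): return cv2.Rodrigues(np.array(o['orientation'],float))[0]
def shift(o,target): return Rt(o).T@(np.array(target)-o['tcp_pos'])/0.2
E
python3 - <<'E'
from h import *
o=get_obs();print(Rt(o).round(3),shift(o,[.50,.04,.25]))
p=viewer.grab_frame('wrist');print(np.round(p['hand_eye'],3).tolist(),p['fovy'],p['cx'],p['cy'])
E
```

```text
[[ 0.899  0.438  0.   ]
 [ 0.438 -0.899  0.   ]
 [ 0.    -0.    -1.   ]] [ 2.33453751 -2.45890883 -0.09353429]
[[0.001, 0.949, 0.314, 0.08], [1.0, -0.0, -0.001, 0.0], [-0.001, 0.314, -0.949, -0.143], [0.0, 0.0, 0.0, 1.0]] 60.21927600245668 317.26068305096766 197.33300307164592
```

>>> play_rows(
  commands=[
    [[1,0.78,-0.82,-0.1,0],[1,0.78,-0.82,-0.1,0],[1,0.78,-0.82,-0.1,0],[1,0.78,-0.82,-0.1,0],[1,0.78,-0.82,-0.1,0],[1,0.78,-0.82,-0.1,0],[1,0.78,-0.82,-0.1,0]],
  ],
  grip_force=20,
)

```text
clock: 1.13
tcp_pos: [0.3671, -0.3859, 0.2522]
orientation: [-3.058, -0.719, -0.003]
contact_force: [0.2, 0.4, -0.0]
grip_width: 0.0008
gripper_force: 0.0
```

>>> play_rows(
  commands=[
    [[1,0.78,-0.82,0,0],[1,0.78,-0.82,0,0],[1,0.78,-0.82,0,0],[1,0.78,-0.82,0,0],[1,0.78,-0.82,0,0],[1,0.78,-0.82,0,0],[1,0.78,-0.82,0,0]],
  ],
)

```text
clock: 1.72
tcp_pos: [0.4343, -0.171, 0.2517]
orientation: [-3.058, -0.717, -0.003]
contact_force: [0.8, -0.7, -0.1]
grip_width: 0.0001
gripper_force: 0.0
```

>>> play_rows(
  commands=[
    [[1,0.7,-0.82,0,0],[1,0.7,-0.82,0,0],[1,0.7,-0.82,0,0],[1,0.7,-0.82,0,0],[1,0.7,-0.82,0,0],[1,0.7,-0.82,0,0],[1,0.7,-0.82,0,0],[1,0.7,-0.82,0,0]],
  ],
)

```text
clock: 2.38
tcp_pos: [0.4867, 0.0321, 0.2511]
orientation: [3.061, 0.705, -0.001]
contact_force: [0.4, -0.2, 0.3]
grip_width: 0.0001
gripper_force: 0.0
```

```bash
python3 - <<'E'
from h import *
o=get_obs();p=viewer.grab_frame('wrist');save(p,'w1');print(o['clock'],o['tcp_pos'],o['orientation'],Rt(o).round(3).tolist(),o['contact_force'],o['grip_width'],o['joints'].round(2))
for d in viewer.trace(p,'organiser')[:3]: print(d['score'],d['rect'])
np.savez('w1.npz',pos=o['tcp_pos'],ori=o['orientation'])
E
```

```text
2.3833 [0.48674581 0.03209228 0.25106717] [ 3.06079091e+00  7.05262321e-01 -9.25370355e-04] [[0.899, 0.438, -0.0], [0.438, -0.899, -0.001], [-0.001, 0.0, -1.0]] [ 0.39261891 -0.15498135  0.34419548] 0.00010053559506951719 [ 0.17  0.18 -0.41  1.94  0.08  1.04 -1.39]
0.82 [100.5, 196.8, 231.8, 285.1]
0.73 [200.3, 98.8, 419.8, 176.0]
```

View pics/w1.png

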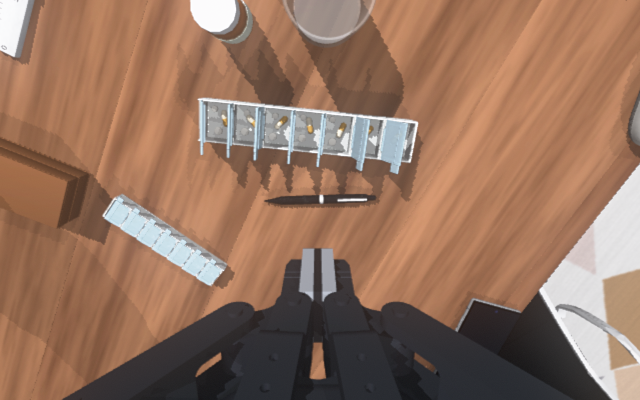

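```bash
python3 - <<'E'
from h import *
o=get_obs();p=viewer.grab_frame('wrist')
g=p['pixels'][80:190,180:440,::-1];cv2.imwrite('pics/c3.png',cv2.resize(g,None,fx=3,fy=3,interpolation=2))
C=[(202,99),(417,121),(412,162),(202,143)]
for z in(.026,.0):print(toz(p,C,z,o).round(4).tolist())
q=viewer.grab_frame('top')
# model fit check: edges of box from pose guess
np.savez('w1.npz',pos=o['tcp_pos'],ori=o['orientation'])
E
```

```text
[[0.4935, 0.1648, 0.026], [0.5705, -0.0453, 0.026], [0.5305, -0.063, 0.026], [0.4507, 0.1494, 0.026]]
[[0.4888, 0.1718, 0.0], [0.5713, -0.0531, 0.0], [0.5285, -0.0721, 0.0], [0.4431, 0.1553, 0.0]]
```

View pics/c3.png

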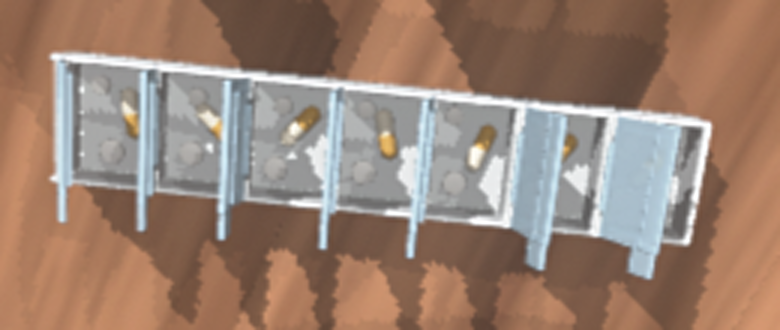

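```bash
python3 - <<'E'
from h import *
o=get_obs();p=viewer.grab_frame('wrist')
X=toz(p,[(197.7,98),(416.7,121),(410,161),(197.7,140)],.026,o)
L=[np.linalg.norm(X[i]-X[(i+1)%4]) for i in range(4)];c=X.mean(0)
d=(X[0]+X[3]-X[1]-X[2])[:2];d/=np.linalg.norm(d);print(np.round(L,4),c,d,'yaw',np.degrees(np.arctan2(-d[0],d[1])))
tx=Rt(o)[:,0];print('toolx deg',np.degrees(np.arctan2(tx[1],tx[0])))
s=c[:2]+d*.160;e=c[:2]-d*.135;print(s,e)
for t in([*s,.10],):print(shift(o,t))
E
```

```text
[0.2279 0.0428 0.2292 0.0433] [0.51125211 0.05501244 0.026     ] [-0.34284601  0.93939162] yaw 20.050363609169388
toolx deg 25.79455544845024
[0.45639675 0.2053151 ] [ 0.55753632 -0.07180542]
[ 0.24393699 -0.8488601   0.75534657]
```

>>> play_rows(
  commands=[
    [[1,0.245,-0.85,0,0.064],[1,0.245,-0.85,0,0.064],[1,0.245,-0.85,0.3,0.064],[1,0.245,-0.85,0.7,0.064],[1,0.245,-0.85,1,0.064],[1,0.245,-0.85,1,0.064],[1,0.245,-0.85,1,0.064],[1,0.245,-0.85,1,0.064],[1,0.245,-0.85,1,0.064],[1,0.245,-0.85,1,0.064]],
  ],
)

```text
clock: 3.47
tcp_pos: [0.4557, 0.2071, 0.0509]
orientation: [3.092, 0.552, -0.003]
contact_force: [0.6, 0.4, 0.5]
grip_width: -0.0003
gripper_force: 0.0
```

```bash
python3 - <<'E'
from h import *
o=get_obs();print(o['clock'],o['tcp_pos'],o['contact_force'],Rt(o).round(4),shift(o,[.4564,.2053,.005]),o['qvel'].round(3))
E
```

```text
3.4667 [0.45568606 0.20714194 0.05086271] [0.63697441 0.36734393 0.52617425] [[ 9.383e-01  3.458e-01 -2.000e-03]
 [ 3.458e-01 -9.383e-01 -1.200e-03]
 [-2.300e-03  5.000e-04 -1.000e+00]] [0.00068695 0.00976838 0.22931716] [ 0.021 -0.048 -0.007 -0.027 -0.005  0.011  0.003]
```

>>> play_rows(
  commands=[
    [[1,0,0,0.1,0],[1,0,0,0.18,0],[1,0,0,0.235,0],[1,0,0,0.235,0],[1,0,0,0.235,0],[1,0,0,0.235,0]],
  ],
)

```text
clock: 3.97
tcp_pos: [0.4571, 0.2081, 0.0057]
orientation: [-3.093, -0.551, -0.003]
contact_force: [0.6, -0.7, 0.3]
grip_width: -0.0001
gripper_force: 0.0
```

>>> play_rows(
  commands=[
    [[1,0,0,0.005,0],[1,0,0,0.01,0],[1,0,0,0.01,0],[1,0,0,0.01,0]],
  ],
)

```text
clock: 4.3
tcp_pos: [0.4561, 0.208, 0.0025]
orientation: [-3.093, -0.552, -0.0]
contact_force: [0.3, 0.4, -0.2]
grip_width: 0.0
gripper_force: 0.0
```

>>> play_rows(
  commands=[
    [[1,0,0,0.004,0],[1,0,0,0.007,0],[1,0,0,0.007,0],[1,0,0,0.007,0]],
  ],
)

```text
clock: 4.63
tcp_pos: [0.456, 0.2079, 0.0008]
orientation: [3.093, 0.552, -0.0]
contact_force: [-0.7, 0.3, -0.7]
grip_width: -0.0
gripper_force: 0.0
```

>>> play_rows(
  commands=[
    [[1,0,0,0.003,0],[1,0,0,0.005,0],[1,0,0,0.005,0],[1,0,0,0.005,0]],
  ],
)

```text
clock: 4.97
tcp_pos: [0.456, 0.208, 0.0001]
orientation: [3.093, 0.552, 0.0]
contact_force: [-2.4, -1.2, 4.5]
grip_width: 0.0002
gripper_force: 2.4
```

```bash
python3 - <<'E'
from h import *
P=[]
for i in range(6):
    o=get_obs();viewer.grab_frame('side');P.append([*o['tcp_pos'],*o['contact_force']])
P=np.array(P);print(P.mean(0).round(5),P.std(0).round(5),o['clock'],Rt(o).round(4))
E
```

```text
[ 4.56040e-01  2.07970e-01  1.10000e-04 -1.30495e+00 -5.96350e-01
  5.26492e+00] [1.0000e-05 2.0000e-05 2.0000e-05 8.2358e-01 4.6950e-01 4.8764e-01] 5.2167 [[ 9.382e-01  3.460e-01  2.000e-04]
 [ 3.460e-01 -9.382e-01 -0.000e+00]
 [ 2.000e-04  1.000e-04 -1.000e+00]]
```

>>> play_rows(
  commands=[
    [[1,0,0,-0.1,0],[1,0,0,-0.15,0],[1,0,0,-0.15,0],[1,0,0,-0.15,0],[1,0,0,-0.15,0],[1,0,0,-0.15,0],[1,0,0,-0.15,0]],
  ],
)

```text
clock: 5.85
tcp_pos: [0.4556, 0.2077, 0.0293]
orientation: [3.092, 0.552, -0.002]
contact_force: [0.3, 0.1, -0.1]
grip_width: 0.0003
gripper_force: 0.0
```

```bash
python3 - <<'E'
from h import *
o=get_obs();print(o['clock'],o['tcp_pos'],o['contact_force'],Rt(o).round(4))
E
```

```text
5.85 [0.45562813 0.20769731 0.02927525] [ 0.34477557  0.11568053 -0.09062573] [[ 9.383e-01  3.459e-01 -1.000e-03]
 [ 3.459e-01 -9.383e-01 -5.000e-04]
 [-1.100e-03  1.000e-04 -1.000e+00]]
```

>>> play_rows(
  commands=[
    [[1,0,0.02,-0.003,0],[1,0,0.04,-0.003,0],[1,0,0.06,-0.003,0],[1,0,0.08,-0.003,0],[1,0,0.1,-0.003,0],[1,0,0.12,-0.003,0]],
  ],
)

```text
clock: 6.35
tcp_pos: [0.4646, 0.1848, 0.0305]
orientation: [3.093, 0.551, 0.0]
contact_force: [0.5, 0.5, 0.0]
grip_width: 0.0002
gripper_force: 0.0
```

>>> play_rows(
  commands=[
    [[1,0,0.025,0.002,0],[1,0,0.05,0.002,0],[1,0,0.075,0.002,0],[1,0,0.1,0.002,0],[1,0,0.125,0.002,0],[1,0,0.15,0.002,0],[1,0,0.175,0.002,0],[1,0,0.2,0.002,0]],
  ],
)

```text
clock: 7.02
tcp_pos: [0.4784, 0.1473, 0.0301]
orientation: [3.093, 0.552, 0.0]
contact_force: [0.0, 1.0, 0.6]
grip_width: -0.0003
gripper_force: 0.0
```

```bash
python3 - <<'E'
from h import *
o=get_obs();p=viewer.grab_frame('wrist');a=p['pixels'];q=viewer.grab_frame('side')['pixels'][130:260,240:400]
cv2.imwrite('pics/c4.png',np.hstack([cv2.resize(a,(480,300)),cv2.resize(q,(320,300),interpolation=2)])[:,:,::-1])
print(get_obs()['tcp_pos'],get_obs()['contact_force'])
E
```

```text
[0.47849497 0.14664393 0.03003085] [-0.64134373  0.2660674   0.07133003]
```

View pics/c4.png

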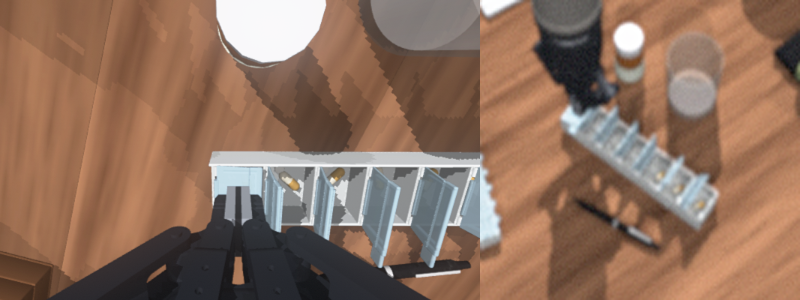

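>>> play_rows(
  commands=[
    [[1,0,0.03,0.001,0],[1,0,0.06,0.001,0],[1,0,0.09,0.001,0],[1,0,0.12,0.001,0],[1,0,0.15,0.001,0],[1,0,0.18,0.001,0],[1,0,0.21,0.001,0],[1,0,0.24,0.001,0],[1,0,0.27,0.001,0],[1,0,0.3,0.001,0],[1,0,0.33,0.001,0],[1,0,0.36,0.001,0]],
  ],
)

```text
clock: 8.12
tcp_pos: [0.5033, 0.0797, 0.0299]
orientation: [3.093, 0.552, -0.0]
contact_force: [0.7, 0.2, -0.1]
grip_width: 0.0004
gripper_force: 0.2
```

```bash
python3 - <<'E'
from h import *
o=get_obs();x=o['tcp_pos'][:2]-[.51125,.0550];d=np.array([-.34285,.9394]);print(o['tcp_pos'],x@d,x@[d[1],-d[0]],Rt(o).round(4).tolist())
E
```

```text
[0.50326171 0.07969166 0.02989019] 0.025934133282225075 0.0009613361977780848 [[0.9383, 0.3459, -0.0], [0.3459, -0.9383, -0.0001], [-0.0, 0.0001, -1.0]]
```

>>> play_rows(
  commands=[
    [[1,0,0.03,0,0],[1,0,0.06,0,0],[1,0,0.09,0,0],[1,0,0.12,0,0],[1,0,0.15,0,0],[1,0,0.18,0,0],[1,0,0.21,0,0],[1,0,0.24,0,0],[1,0,0.27,0,0],[1,0,0.3,0,0],[1,0,0.33,0,0],[1,0,0.36,0,0]],
  ],
)

```text
clock: 9.12
tcp_pos: [0.5281, 0.0123, 0.0299]
orientation: [-3.093, -0.552, 0.0]
contact_force: [0.6, 1.0, -0.1]
grip_width: 0.0001
gripper_force: 0.4
```

```bash
python3 - <<'E'
from h import *
o=get_obs();x=o['tcp_pos'][:2]-[.51125,.0550];d=np.array([-.34285,.9394]);print(o['tcp_pos'],x@d,x@[d[1],-d[0]])
p=viewer.grab_frame('wrist');a=p['pixels'];q=viewer.grab_frame('side')['pixels'][130:260,240:400]
cv2.imwrite('pics/c5.png',np.hstack([cv2.resize(a,(480,300)),cv2.resize(q,(320,300),interpolation=2)])[:,:,::-1])
E
```

```text
[0.52814312 0.01230493 0.02988849] -0.04589955776967044 0.0012313910628832265
```

View pics/c5.png

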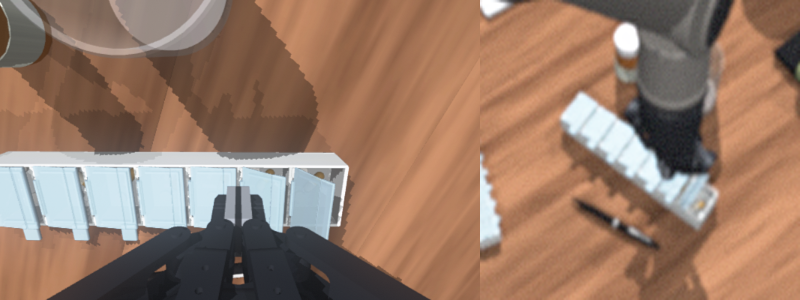

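>>> play_rows(
  commands=[
    [[1,0,0.03,0,0],[1,0,0.06,0,0],[1,0,0.09,0,0],[1,0,0.12,0,0],[1,0,0.15,0,0],[1,0,0.18,0,0],[1,0,0.21,0,0],[1,0,0.24,0,0],[1,0,0.27,0,0],[1,0,0.3,0,0],[1,0,0.33,0,0],[1,0,0.36,0,0]],
  ],
)

```text
clock: 10.22
tcp_pos: [0.5531, -0.0554, 0.0299]
orientation: [3.093, 0.552, 0.0]
contact_force: [-0.5, -0.3, -0.2]
grip_width: 0.0
gripper_force: 0.0
```

>>> play_rows(
  commands=[
    [[1,0,0.03,0,0],[1,0,0.06,0,0],[1,0,0.09,0,0],[1,0,0.12,0,0],[1,0,0.15,0,0],[1,0,0.15,-0.1,0],[1,0,0.15,-0.25,0],[1,0,0.15,-0.45,0],[1,0,0.15,-0.6,0],[1,0,0.15,-0.6,0],[1,0,0.15,-0.6,0]],
  ],
)

```text
clock: 11.13
tcp_pos: [0.5647, -0.0833, 0.152]
orientation: [3.091, 0.551, 0.007]
contact_force: [-0.5, -0.3, -0.4]
grip_width: -0.0001
gripper_force: 0.0
```

>>> play_rows(
  commands=[
    [[1,-0.2,0.0,-0.2,0],[1,-0.4,0.0,-0.2,0],[1,-0.5,0,-0.2,0],[1,-0.5,0,-0.2,0],[1,-0.5,0,-0.2,0]],
  ],
)

```text
clock: 11.55
tcp_pos: [0.4675, -0.1187, 0.189]
orientation: [3.093, 0.548, -0.003]
contact_force: [0.1, -0.0, -0.8]
grip_width: 0.0
gripper_force: 0.0
```

```bash
python3 - <<'E'
from h import *
o=get_obs();print(o['clock'],o['tcp_pos'],o['contact_force'])
p=viewer.grab_frame('wrist');a=p['pixels'];q=viewer.grab_frame('side')['pixels'][130:260,240:400]
cv2.imwrite('pics/c6.png',np.hstack([cv2.resize(a,(480,300)),cv2.resize(q,(320,300),interpolation=2)])[:,:,::-1])
E
```

```text
11.55 [ 0.46753115 -0.11866589  0.18899163] [ 0.13775643 -0.04468021 -0.78471838]
```

View pics/c6.png

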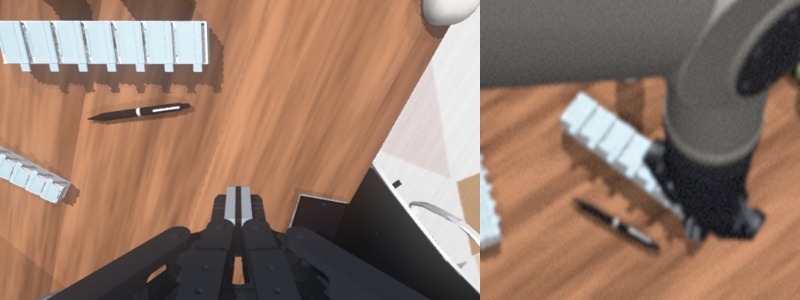

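```bash
python3 -c "
from h import *
print(r.hand_in())"
```

```text
the job is handed in; nothing more can be done
None
```

I folded all seven lids down in order from the +y end with the fingertip about 1 mm above shut-lid height. They look shut in the last picture, where the organiser and pen show no sign of having moved. I handed the job in at about 12 s, and no verdict came back.

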